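# Change the aperture of the cold-light source

### The arm

A 6-joint arm with a two-finger parallel gripper is mounted at the origin on a cart in front of the work surface, level with it; the furniture and walls round the work are solid. World frame = base frame: x ahead of the robot, y to its left, z up, the work surface at z = 0. Lengths are in m, angles in rad, forces in N, time in s.
With the tool pointing down it reaches from about 0.3 to 0.85 m from the base axis. Payload 5.4 kg.
Tool frame: the origin (TCP) lies between the finger pads; the fingertips stand ahead of it and the grasp point (between the pads) lies 3 mm ahead of it (tcp_to_tips is the y of the fingertips in the tool frame, in m); y points along the fingers, z is the direction in which the jaws open and shut, and the axes are right-handed (so a half turn about y gives the same grasp; the last joint's range is limited). The gripper opens to 85 mm and grips with 20 to 120 N. Pads are 22 mm wide; open, the fingers measure 114 mm over their backs; the gripper's body (76 mm by 85 mm) begins 54 mm behind the grasp point. The pads swing forward as they close: fully open they stand 13 mm farther back than shut.
Start: joints at [0.954, 0.158, 1.597, -0, 1.386, -0.21], TCP at [0.228, 0.528, 0.214] pointing down, gripper open.
Joint ranges: [-2.91, 2.91], [-0.94, 2.29], [0.18, 2.7], [-1.29, 4.43], [0.17, 2.64], [-3, 3]. Speed limits (rad/s): [2.57, 2.57, 3.14, 3.14, 3.14, 3.14].

### API

Orientations are given as a 3x3 rotation matrix whose columns are the frame's x, y, z axes.
In Python, from bench import observe, read_camera, camera_model, job_done, boxes_of, place_of, tcp_to_tips gives the robot as it stands.
- The arm moves only by the tool play_rows, never from a script. Its argument "targets" is a list of rows, each a list of 3 entries, a list of its own where there are three numbers: the closure, from 0 (fully open) to 1 (shut), then the shift along the tool's x, y, z in mm, then the turn about the tool's y in rad. A call has 1 to 5 rows; each row shifts and turns the commanded pose from where the row before left it, along the tool's axes as they then stand; what a row does not reach is not made up. A row lasts 1/8 s, in which the tool goes at most 62.5 mm and 10.7 degrees, less where a joint would pass 70% of its speed; a pose out of reach is approached as far as the arm can. A call is refused whole if a number of a shift passes 62.5 or a number of a turn 0.188, either way. A call with a gripper value outside its range is refused whole. The fingers move at their own pace and stop on an object; "grip_force" is the grip in N (left out, the last holds). Time passes only in rows, so rows that do not move let the fingers close. It gives the time, the measured TCP pose, the force and the opening at its end, in the units of the state.
- observe(): the state, without advancing time (a new reading comes with each control period).
- read_camera(name): name is "side" or "top" or "wrist"; returns the picture (384x512x3 uint8, red, green, blue); there is no depth.
- camera_model(name): a dict with "fovy" (degrees; the focal length in pixels is half the picture's height over the tangent of half this angle, whatever the lens; pixels are square), "cx", "cy" (the principal point, pixels), "R" (3x3) and "t" (3): a world point X has camera coordinates R X + t; the wrist camera has in their place "tool_from_camera" (4x4, takes a point from camera to tool coordinates, whose origin is the TCP and whose axes are the tool frame's). Camera axes: x right, y down, z forward; pixel columns grow to the right and rows downward; lengths in m; the calibration is good to about 2 mm. A picture is of the moment at which its call begins: read the wrist's pose just before it. camera_model takes no time and is no camera call.
- job_done(): hands the job in, once; it reports no verdict.
Trained networks look in the newest picture that a camera, given by its name, has taken for a name from the list of things; names that differ only in an ending like _2 or _b are one class to them, and where a whole thing is asked for, a point or a joint stands for the part that bears it (a point fixed in the world has none). Each returns a list of dicts, best first, with "score" (0 to 1); they miss things now and then, are a little off and sometimes report something else, mostly with a low value. They report only what shows in the picture. A call takes as long as a camera call.
- boxes_of(thing, camera): "box" ([left, top, right, bottom] in pixels, round what is visible of it).
- place_of(thing, camera): "position" ([column, row] in pixels: a listed point, or the origin of a listed thing).
The state is a dict: "time": time; "joint_positions": joint angles; "joint_vel": joint speeds; "tau": joint torques, N m; "ee_pos": TCP position; "tcp_rot": TCP orientation; "force": force on the tool from outside, world axes, zero at the start; "ft_torque": the same for the moment, N m; "gripper_width": opening from 0.0 (shut) to 1.0 (fully open).
Only numpy, scipy, OpenCV 4.12 (cv2) and the standard library are available. Lean on these libraries where they do the work, as an engineer would, in place of code of your own. Each camera call takes 0.05 s, during which the arm holds its last target.

### The job

Change the aperture of the microscope's light source without flashing the light: push the shutter tab on top of the lamp head fully to its shut end, push the turret's tab round until it clicks in at the four-dot mark, and only then push the shutter fully open again. Only push the tabs, gently; the light source stays where it stands, and the loupe, the weight and the vial beside it are left alone.

Things in the scene. Friction and masses are not known exactly. Their poses are not given: they have to be found in the camera images.
- light_unit: cold-light source, loose, 3.5 kg: base 205 mm (x) by 160 mm (y), grey deck 45 mm high, turret disc on it, white lamp head over its rear. Origin: on the bench under the turret axis, 85 mm behind the base's front; x points to the lamp head, y left, z up. Yaw within 0.3 rad of the robot's x. The head fills x 23 to 114, y -32 to 32, z 66 to 108 mm of this frame
- turret_axis (a point): point on the turret's vertical axis at the top of the disc, 57 mm above the bench; axes as the light_unit. The aluminium disc is 114 mm in diameter, 8 mm thick, flat on top but for the tab and a 3 mm hub screw
- turret_tab (a point): centre of the turret's only tab: black upright plate on the disc, 24 mm long along the radius (35 to 59 mm from the axis), 6 mm thick, its top 25 mm above the disc's top; the point is 47 mm from the axis, 12.5 mm above the disc's top. It sweeps the front of the disc from the one-dot mark (front left) to the five-dot mark (front right)
- four_dot_mark (a point): centre of the deck plate with four dots, 71.5 mm from the turret axis, 45 mm above the bench. Five such white plates with one to five black dots stand round the front of the disc from left to right, 30 degrees apart, three dots straight in front of the axis; four is the second from the right
- turret (a joint): turret angle in rad: 0 with the tab at one dot, growing anticlockwise from above (tab passes along the front, left to right), 0.5236 per mark, 1.571 at four dots, 2.094 at five, end stops 0.12 beyond. A click stop at each mark: 3 to 4 N on the tab to leave it; left within 0.2 rad of a mark the turret draws itself in and stays. Starts at one, two or three dots
- shutter_tab (a point): centre of the shutter's tab: black upright plate on top of the lamp head, 6 mm thick along y of the light_unit, 18 mm wide along x, its top 22 mm above the head's flat top (108 mm above the bench); the point is 11 mm above the head's top, 52 mm behind the turret axis, and at y = joint value - 13 mm
- shutter (a joint): shutter position in m: 0 shut (stop at the right end, by a full dot), 0.026 open (stop at the left end, by a ring); slides along y of the light_unit, grows to the left, takes about 1.5 N, stays where it is left. Starts 0.020 to 0.026
- loupe: black measuring loupe, 39 mm in diameter, 40 mm high, standing loose in front of the light source; origin under its centre
- weight: small steel calibration weight with a knob, 25 mm in diameter, 30 mm high, standing loose in front of the light source; origin under its centre
- vial: small white screw-cap vial with a black cap, 31 mm in diameter, 62 mm high, standing loose behind the light source; origin under its centre

How it is judged:
By the outcome, as a careful person would: the job done as asked, in the order asked, and still so for the second after the job is handed in, with the robot touching nothing.
It also fails if it takes over 48 s, if anything falls off the work surface, if the arm or the gripper's body presses on something with over 40 N, if the wrist force passes 120 N, or if a joint passes its speed limit or range.

## Working session

There is one attempt and no reset: what is moved stays moved. The work goes in short steps, Python scripts to look and compute and a tool call to move; the robot and the scene stay as the last step left them, time stands still between calls to the robot, and variables do not carry over. Pictures are saved under pics/ and viewed, and the job is handed in when it is done.

Besides the shell and the picture viewer there is one more tool, called after ">>>" by a JSON object that holds its "method" and its "body", one argument or row to a line. play_rows: Moves the arm, as the interface text tells. Its arguments: {"type":"object","properties":{"targets":{"type":"array"},"grip_force":{"type":"number"}},"required":["targets"]}

```bash
mkdir -p pics; ls; cat > h.py <<'E'
import numpy as np, cv2
from bench import *
def save(n,f):
    im=read_camera(n); cv2.imwrite('pics/'+f,im[:,:,::-1]); return im
def cam(n):
    m=camera_model(n); f=192/np.tan(np.radians(m['fovy'])/2)
    if 'R' in m: R=np.array(m['R']);t=np.array(m['t'])
    else:
        s=observe(); T=np.eye(4);T[:3,:3]=s['tcp_rot'];T[:3,3]=s['ee_pos']
        W=np.linalg.inv(T@np.array(m['tool_from_camera'])); R=W[:3,:3];t=W[:3,3]
    return f,m['cx'],m['cy'],R,t
def ray(c,px,z):
    f,cx,cy,R,t=c
    d=R.T@np.array([(px[0]-cx)/f,(px[1]-cy)/f,1]); o=-R.T@t
    return o+d*(z-o[2])/d[2]
def proj(c,X):
    f,cx,cy,R,t=c; p=R@np.array(X)+t
    return np.array([cx+f*p[0]/p[2],cy+f*p[1]/p[2]])
E
python3 - <<'E'
from h import *
s=observe();print(s); print(tcp_to_tips)
for n in ['side','top','wrist']:
    save(n,f'{n}0.png'); print(n,camera_model(n))
Z={'light_unit':0,'turret_axis':.057,'turret_tab':.0695,'four_dot_mark':.045,'shutter_tab':.119,'loupe':0,'weight':0,'vial':0}
for n in ['side','top']:
    c=cam(n)
    for k in Z:
        r=place_of(k,n)[:1]
        for q in r: print(n,k,q['score'],np.round(q['position'],1),ray(c,q['position'],Z[k]).round(4))
E
```

```text
pics
{'time': 0.0, 'joint_positions': array([ 9.53866500e-01,  1.59088382e-01,  1.59825538e+00, -1.31362560e-05,
        1.38617722e+00, -2.10111966e-01]), 'joint_vel': array([-0.00048053, -0.00030577,  0.00185596, -0.00219211,  0.00134053,
       -0.0003106 ]), 'tau': array([-7.19327345e-04, -3.95996010e+01, -3.31426978e+01, -2.43158356e-04,
        8.27865035e-03,  5.89985780e-05]), 'ee_pos': array([0.22717257, 0.52752514, 0.21258324]), 'tcp_rot': array([[ 9.18385351e-01, -1.10506764e-03,  3.95685639e-01],
       [-3.95686991e-01, -1.58032431e-03,  9.18384074e-01],
       [-3.89564890e-04, -9.99998141e-01, -1.88860758e-03]]), 'force': array([0.59698978, 0.21767674, 0.32901402]), 'ft_torque': array([ 0.01013551, -0.03134775, -0.02415056]), 'gripper_width': 1.0021072331490903}
0.022
side {'fovy': 51.599092696122526, 'cx': 252.49517066679346, 'cy': 190.0591907401942, 'R': array([[ 0.83709407, -0.54694364,  0.01123248],
       [-0.27574836, -0.43958664, -0.85482538],
       [ 0.47247895,  0.71247192, -0.51879418]]), 't': array([-0.54813755,  0.19008268,  0.70634091])}
top {'fovy': 55.8
[... 957 characters left out ...]
0.045 ]
side shutter_tab 0.5 [270.8 170.5] [ 0.636 -0.1    0.119]
side loupe 0.81 [184.9 229.5] [ 0.4449 -0.0463  0.    ]
side weight 0.5 [199.2 247.3] [ 0.444  -0.1187  0.    ]
side vial 0.57 [315.  209.5] [ 0.7431 -0.1403  0.    ]
top light_unit 0.64 [266.6 209.1] [ 0.5694 -0.1283  0.    ]
top turret_axis 0.77 [263.  211.3] [ 0.5613 -0.1184  0.057 ]
top turret_tab 0.97 [258.1 227.9] [ 0.5214 -0.1062  0.0695]
top four_dot_mark 0.69 [273.2 235.2] [ 0.5032 -0.1427  0.045 ]
top shutter_tab 0.5 [267.4 184.1] [ 0.62   -0.1287  0.119 ]
top loupe 0.6 [233.1 261. ] [ 0.4377 -0.0409  0.    ]
top weight 0.41 [263.9 261.6] [ 0.4356 -0.1195  0.    ]
top vial 0.71 [273.4 146.3] [ 0.7338 -0.1483  0.    ]
```

```bash
python3 - <<'E'
import cv2
a=cv2.imread('pics/top0.png');b=cv2.imread('pics/side0.png')
cv2.imwrite('pics/top0c.png',cv2.resize(a[120:290,180:350],None,fx=3.5,fy=3.5,interpolation=2))
cv2.imwrite('pics/side0c.png',cv2.resize(b[120:280,150:350],None,fx=3.5,fy=3.5,interpolation=2))
E
```

```text
(no output)
```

View pics/top0c.png

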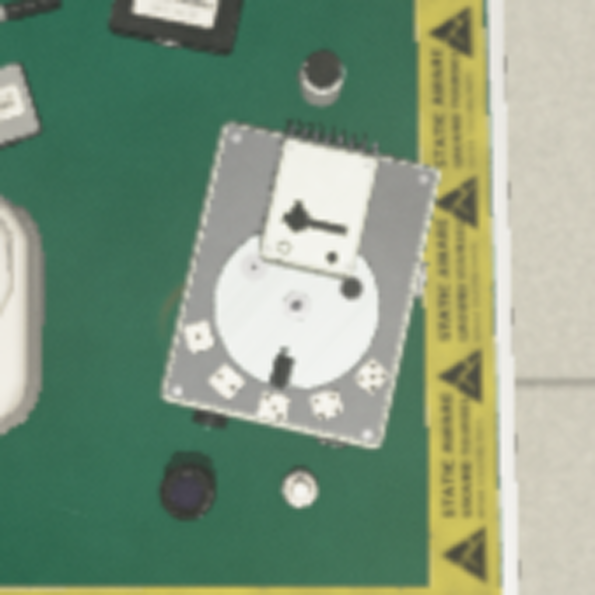

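View pics/side0c.png

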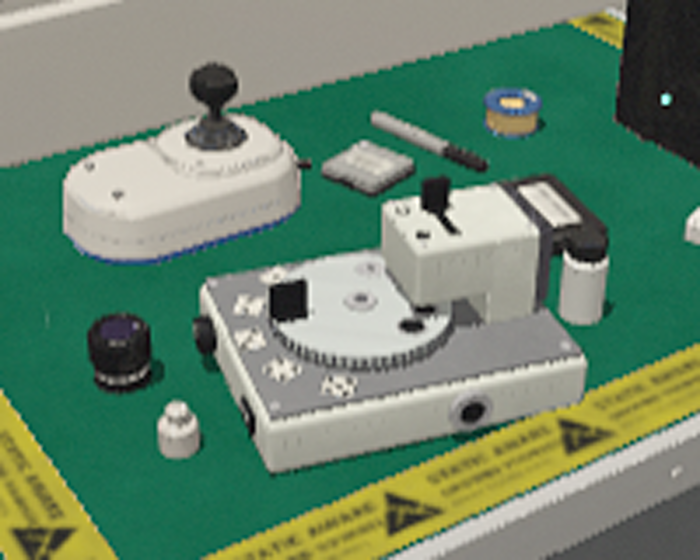

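View pics/side0.png

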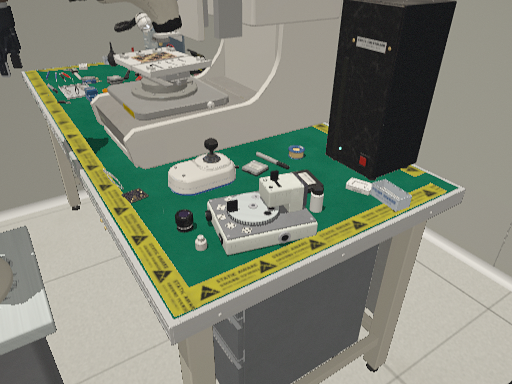

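View pics/top0.png

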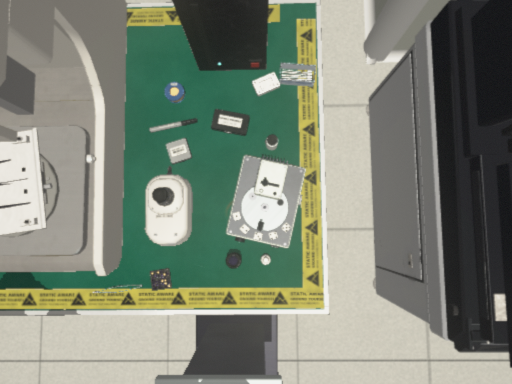

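View pics/wrist0.png

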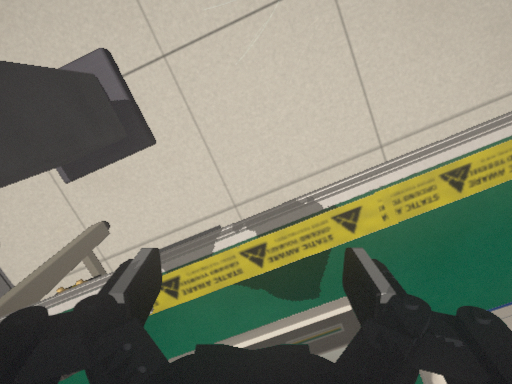

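```bash
cat > fit.py <<'E'
from h import *
from scipy.optimize import least_squares
def fit(cams):
    # cams: list of (cam, [(px, local xyz)...])
    def r(p):
        c,s=np.cos(p[2]),np.sin(p[2]);o=[]
        for C,L in cams:
            for px,l in L:
                X=[p[0]+c*l[0]-s*l[1],p[1]+s*l[0]+c*l[1],l[2]]
                o.append(proj(C,X)-px)
        return np.array(o).ravel()
    q=least_squares(r,[.56,-.12,-.2],loss='soft_l1');return q.x,r(q.x).reshape(-1,2)
E
python3 - <<'E'
from fit import *
T=[((226,124),(.12,.08,.045)),((440,172),(.12,-.08,.045)),((380,447),(-.085,-.08,.045)),((164,398),(-.085,.08,.045)),((353,277),(.023,-.032,.108)),((262,260),(.023,.032,.108)),((296,304),(0,0,.06))]
ang=lambda k:np.radians(120+30*k)
for k,p in enumerate([(200,337),(226,381),(273,407),(326,404),(371,376)]):
    T.append((p,(.0715*np.cos(ang(k)),.0715*np.sin(ang(k)),.045)))
T=[(np.array(p)/3.5+[180,120]-.5+.14,l) for p,l in T]
S=[((200,283),(-.085,.08,.045)),((270,470),(-.085,-.08,.0)),((583,352),(.12,-.08,.045)),((382,207),(.023,.032,.108)),((430,242),(.023,-.032,.108)),((361,299),(0,0,.06))]
for k,p in enumerate([(276,272),(250,304),(250,338),(281,369),(339,385)]):
    S.append((p,(.0715*np.cos(ang(k)),.0715*np.sin(ang(k)),.045)))
S=[(np.array(p)/3.5+[150,120]-.36,l) for p,l in S]
for L in ([(cam('top'),T)],[(cam('side'),S)],[(cam('top'),T),(cam('side'),S)]):
    x,r=fit(L);print(x.round(4));print(r.round(1).tolist())
E
```

```text
[ 0.5716 -0.122  -0.2384]
[[-0.4, -1.8], [1.4, -1.4], [0.4, 1.4], [-1.7, 0.4], [0.1, 0.3], [-1.2, -1.0], [0.2, 0.5], [-0.2, -0.1], [0.3, 0.2], [0.2, -0.1], [0.2, 0.2], [0.2, 0.2]]
[ 0.578  -0.118  -0.2372]
[[-0.6, -2.3], [-0.4, 3.1], [2.5, -0.1], [-0.7, -2.1], [-3.6, 2.3], [0.1, -0.6], [0.6, 1.2], [0.1, 0.1], [0.3, -0.1], [0.6, -0.4], [0.0, -0.2]]
[ 0.5739 -0.1217 -0.2341]
[[-0.8, -2.6], [1.0, -2.5], [0.5, 0.3], [-1.8, -0.4], [-0.1, -0.7], [-1.4, -2.0], [0.1, -0.5], [-0.4, -0.9], [0.2, -0.7], [0.2, -1.0], [0.2, -0.7], [0.1, -0.8], [-1.5, -0.9], [-1.1, 4.9], [2.2, 1.2], [-1.3, -0.9], [-4.2, 3.7], [-0.5, 0.7], [-0.2, 2.5], [-0.7, 1.5], [-0.5, 1.4], [-0.1, 1.2], [-0.6, 1.4]]
```

```bash
python3 - <<'E'
from h import *
c=cam('top');s=cam('side')
for px in [(100,275),(127,270),(127,90),(165,205),(127,310),(328,310)]:
    print(px,[ray(c,px,z).round(3)[:2].tolist() for z in (0,.1,.2,.3)])
print('side',[ray(s,(115,130),z).round(3)[:2].tolist() for z in (0,.1,.2,.3)])
print(proj(c,observe()['ee_pos']))
a=cv2.imread('pics/wrist0.png');cv2.imwrite('pics/w0c.png',cv2.resize(a[200:384],None,fx=1.5,fy=1.5))
E
```

```text
(100, 275) [[0.405, 0.302], [0.417, 0.258], [0.43, 0.214], [0.442, 0.169]]
(127, 270) [[0.417, 0.232], [0.428, 0.195], [0.439, 0.159], [0.451, 0.122]]
(127, 90) [[0.893, 0.242], [0.854, 0.204], [0.814, 0.166], [0.774, 0.128]]
(165, 205) [[0.583, 0.136], [0.577, 0.109], [0.57, 0.083], [0.563, 0.056]]
(127, 310) [[0.317, 0.23], [0.339, 0.194], [0.36, 0.157], [0.382, 0.121]]
(328, 310) [[0.314, -0.279], [0.336, -0.261], [0.359, -0.243], [0.381, -0.225]]
side [[0.483, 0.597], [0.426, 0.351], [0.369, 0.105], [0.312, -0.141]]
[-64.91924073 382.07086367]
```

View pics/w0c.png

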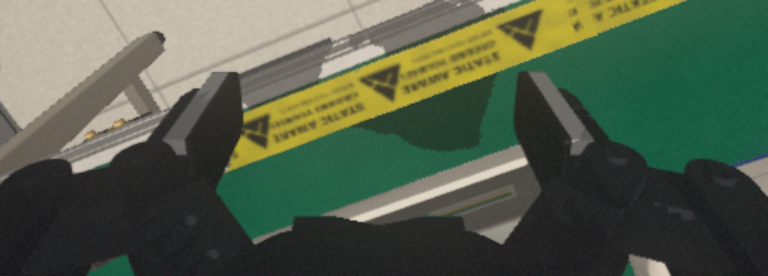

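>>> {"method": "play_rows", "body": {
  "targets": [
    [1,[37,-6,-44],0],
    [1,[37,-6,-44],0],
    [1,[37,-6,-44],0],
    [1,[37,-6,-44],0],
    [1,[37,-6,-44],0]
  ],
  "grip_force": 30
}}

```text
time: 1.58
ee_pos: [0.3106, 0.2512, 0.244]
tcp_rot: [[0.919, 0.001, 0.395], [-0.395, 0.0, 0.919], [0.001, -1.0, 0.001]]
force: [1.1, -0.2, -0.0]
gripper_width: 0.001
```

```bash
python3 - <<'E'
from h import *
save('side','s1.png');save('wrist','w1.png');s=observe();print(s['ee_pos'],s['tcp_rot'],s['force'],s['gripper_width'])
E
```

```text
[0.31242895 0.24901702 0.24453316] [[ 9.15503533e-01  2.89043762e-03  4.02299549e-01]
 [-4.02298769e-01 -8.72024128e-04  9.15508023e-01]
 [ 2.99703374e-03 -9.99995442e-01  3.64478327e-04]] [-0.21638528  0.28917415 -0.27580821] -0.00028072595249265073
```

View pics/s1.png

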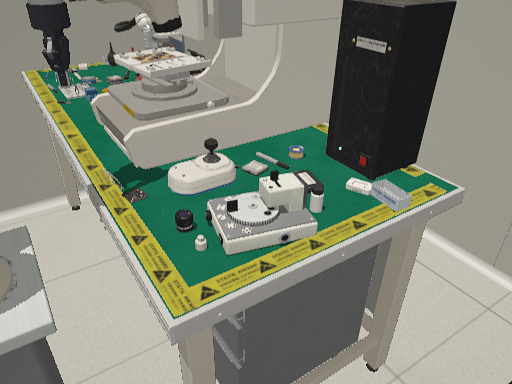

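View pics/w1.png

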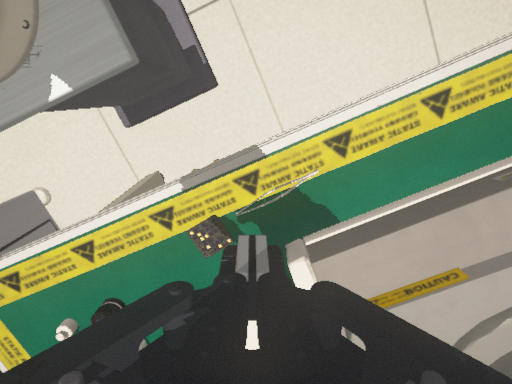

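```bash
python3 - <<'E'
from h import *
s=observe();R=np.array(s['tcp_rot']);p=s['ee_pos'];c=cam('side');w=cam('wrist');t=cam('top')
for y in (-.05,-.025,0,.022): 
  for x in (-.011,.011): X=p+R@[x,y,0];print(y,x,proj(c,X).round(1),proj(w,X).round(1),proj(t,X).round(1))
# chip: top px (161,279)
X=ray(t,(161,279),0);print(X,proj(w,X)); X=ray(t,(264,261),0.03);print('weight',proj(w,X))
a=cv2.imread('pics/s1.png');cv2.imwrite('pics/s1c.png',cv2.resize(a[0:120,0:150],None,fx=5,fy=5,interpolation=2))
a=cv2.imread('pics/w1.png');cv2.imwrite('pics/w1c.png',cv2.resize(a[210:370,180:340],None,fx=3.6,fy=3.6,interpolation=2))
save('top','t1.png')
E
```

```text
-0.05 -0.011 [57.5 73.9] [248.2 263.9] [ 51.2 357. ]
-0.05 0.011 [68.  73.6] [248.4 310.6] [ 56.7 345. ]
-0.025 -0.011 [60.3 85.1] [248.8 236.6] [ 59.2 352. ]
-0.025 0.011 [70.6 84.8] [248.9 277.2] [ 64.4 340.5]
0 -0.011 [62.9 96.1] [249.2 217. ] [ 66.6 347.4]
0 0.011 [73.1 95.6] [249.3 252.9] [ 71.6 336.3]
0.022 -0.011 [ 65.2 105.4] [249.5 203.7] [ 72.7 343.7]
0.022 0.011 [ 75.3 104.9] [249.6 236.2] [ 77.5 332.9]
[0.39370632 0.14401918 0.        ] [206.05207688 236.02098199]
weight [ 56.1156467  336.75842786]
```

View pics/s1c.png

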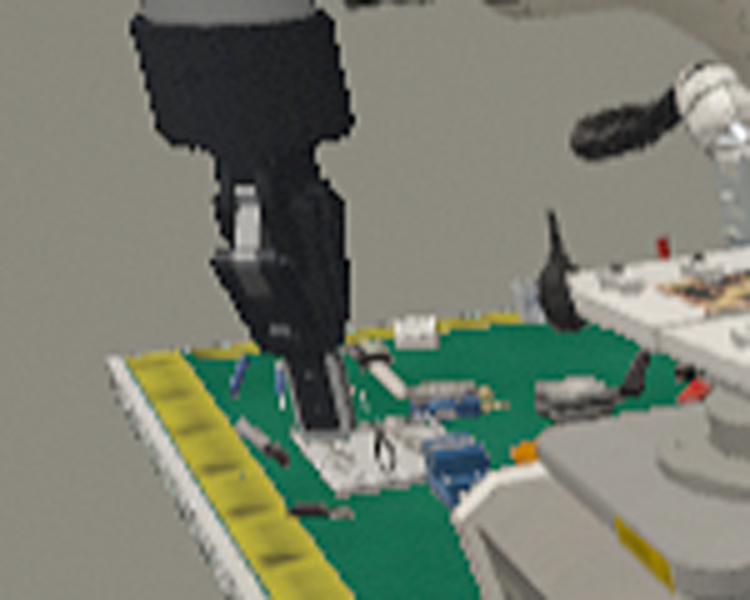

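View pics/w1c.png

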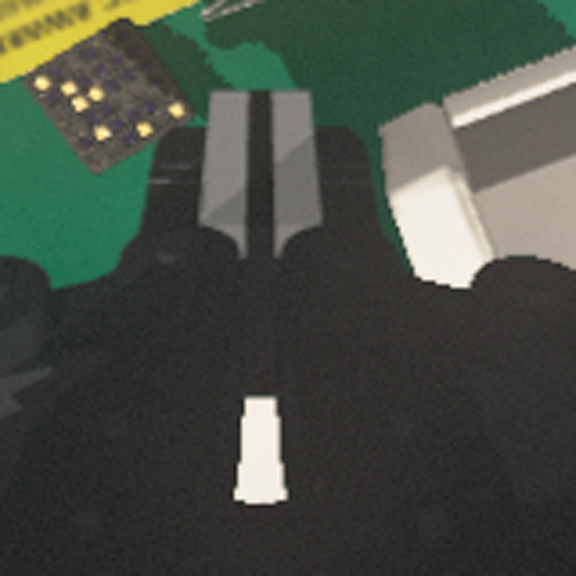

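>>> {"method": "play_rows", "body": {
  "targets": [
    [1,[45,0,-28],0],
    [1,[45,0,-28],0],
    [1,[45,0,-28],0],
    [1,[45,0,-28],0],
    [1,[45,0,-28],0]
  ]
}}

```text
time: 2.35
ee_pos: [0.4626, 0.035, 0.2435]
tcp_rot: [[0.919, 0.0, 0.394], [-0.394, 0.001, 0.919], [-0.0, -1.0, 0.001]]
force: [0.6, 0.5, 0.7]
gripper_width: -0.002
```

>>> {"method": "play_rows", "body": {
  "targets": [
    [1,[45,0,-28],0],
    [1,[40,0,-25],0],
    [1,[0,0,0],-0.085],
    [1,[0,0,0],-0.085],
    [1,[0,0,0],0]
  ]
}}

```text
time: 2.98
ee_pos: [0.519, -0.0459, 0.2432]
tcp_rot: [[0.972, -0.001, 0.234], [-0.234, 0.001, 0.972], [-0.001, -1.0, 0.0]]
force: [-0.2, 0.4, 0.4]
gripper_width: -0.004
```

```bash
python3 - <<'E'
from h import *
s=observe();print(s['ee_pos'],s['tcp_rot'],s['force'],s['gripper_width'])
save('side','s2.png');save('wrist','w2.png');save('top','t2.png')
a=cv2.imread('pics/w2.png');cv2.imwrite('pics/w2c.png',cv2.resize(a,None,fx=1.5,fy=1.5,interpolation=2))
a=cv2.imread('pics/s2.png');cv2.imwrite('pics/s2c.png',cv2.resize(a[20:280,150:350],None,fx=2.3,fy=2.3,interpolation=2))
E
```

```text
[ 0.51901595 -0.04594899  0.24318292] [[ 9.72240736e-01 -5.35924096e-04  2.33982187e-01]
 [-2.33981893e-01  5.58958190e-04  9.72240794e-01]
 [-6.51833528e-04 -9.99999700e-01  4.18045387e-04]] [-0.17545553  0.44122775  0.4218416 ] -0.0035994180728122025
```

View pics/w2c.png

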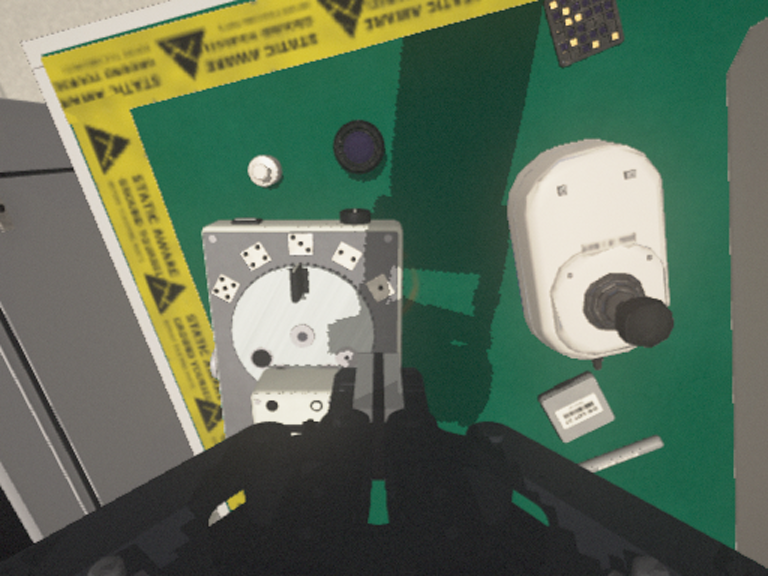

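View pics/s2c.png

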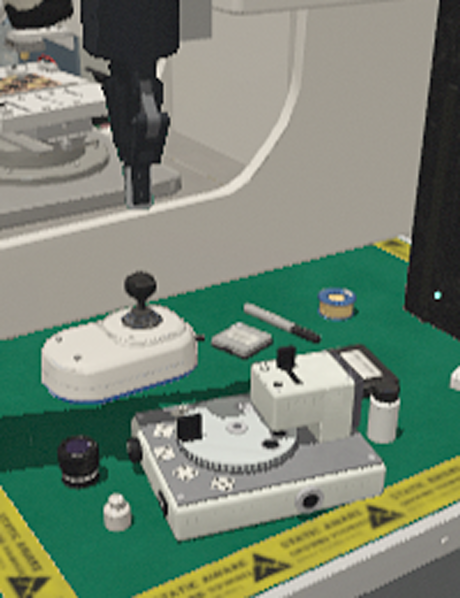

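```bash
python3 - <<'E'
from fit import *
s=observe();R=np.array(s['tcp_rot']);p=s['ee_pos'];c=cam('side')
for y in (-.04,-.025,0,.022): print(y,proj(c,p+R@[0,y,0]).round(1))
ang=lambda k:np.radians(120+30*k)
W=[((302,336),(0,0,.06)),((252,391),(.023,-.032,.108)),((204,224),(-.085,-.08,.045)),((402,222),(-.085,.08,.045))]
for k,q in enumerate([(381,288),(347,255),(301,243),(255,256),(226,289)]): W.append((q,(.0715*np.cos(ang(k)),.0715*np.sin(ang(k)),.045)))
W=[(np.array(q)/1.5-.17,l) for q,l in W]
x,r=fit([(cam('wrist'),W)]);print(x.round(4),r.round(1).tolist())
C=cam('wrist')
def rr(v):
    f,cx,cy,Rc,t=C; C2=(f,cx,cy,Rc,t-Rc@np.array([0,0,v[3]]))
    cc,ss=np.cos(v[2]),np.sin(v[2])
    return np.concatenate([proj(C2,[v[0]+cc*l[0]-ss*l[1],v[1]+ss*l[0]+cc*l[1],l[2]])-q for q,l in W])
q=least_squares(rr,[.57,-.12,-.23,0],loss='soft_l1');print(q.x.round(4),rr(q.x).round(1))
# loupe/weight
print(ray(C,(266/1.5,158/1.5),.03),ray(C,(358/1.5,147/1.5),.04))
E
```

```text
-0.04 [208.6 100. ]
-0.025 [208.9 107.4]
0 [209.5 119.5]
0.022 [210.  129.8]
[ 0.5741 -0.1193 -0.2242] [[0.9, -0.3], [-1.4, 1.0], [-5.4, 2.0], [1.1, 1.6], [-0.1, -1.4], [0.1, -0.4], [-0.2, -0.0], [0.7, -0.3], [0.2, -0.8]]
[ 0.5748 -0.1199 -0.2249  0.0028] [ 0.9 -0.6 -1.1  0.3 -4.7  2.2  0.6  2.  -0.5 -1.3 -0.1 -0.2 -0.1  0.2
  1.  -0.2  0.6 -0.9]
[ 0.43703804 -0.11371255  0.03      ] [ 0.44578399 -0.04253163  0.04      ]
```

>>> {"method": "play_rows", "body": {
  "targets": [
    [1,[42,0,-7],0],
    [1,[42,0,-7],0],
    [1,[39,0,-7],0],
    [1,[0,30,0],0],
    [1,[0,0,0],0]
  ]
}}

```text
time: 3.75
ee_pos: [0.6318, -0.0955, 0.2104]
tcp_rot: [[0.972, -0.006, 0.235], [-0.235, 0.002, 0.972], [-0.006, -1.0, 0.001]]
force: [-0.2, 0.3, -1.1]
gripper_width: -0.001
```

```bash
cat > look.py <<'E'
import sys
from fit import *
n=sys.argv[1]
U=[.5745,-.1195,-.225]
s=observe();p=np.array(s['ee_pos']);R=np.array(s['tcp_rot'])
c_,s_=np.cos(U[2]),np.sin(U[2]);d=p[:2]-U[:2]
print('t',s['time'],'local',(c_*d[0]+s_*d[1]).round(4),(-s_*d[0]+c_*d[1]).round(4),'z',p[2].round(4),'F',np.round(s['force'],1),'yaw',np.arctan2(R[1,0],R[0,0]).round(3))
a=save('side',n+'_s.png')[:,:,::-1]; b=save('wrist',n+'_w.png')[:,:,::-1]
A=cv2.resize(a[110:270,190:340],None,fx=2.6,fy=2.6,interpolation=2)
B=cv2.resize(b[100:384,100:400],None,fx=1.25,fy=1.25,interpolation=2)
h=max(A.shape[0],B.shape[0]);o=np.zeros((h,A.shape[1]+B.shape[1],3),np.uint8);o[:A.shape[0],:A.shape[1]]=A;o[:B.shape[0],A.shape[1]:]=B
cv2.imwrite('pics/'+n+'.png',o)
E
python3 look.py l1
```

```text
t 3.75 local 0.0505 0.0362 z 0.2104 F [-0.2  0.3 -1.1] yaw -0.237
```

View pics/l1.png

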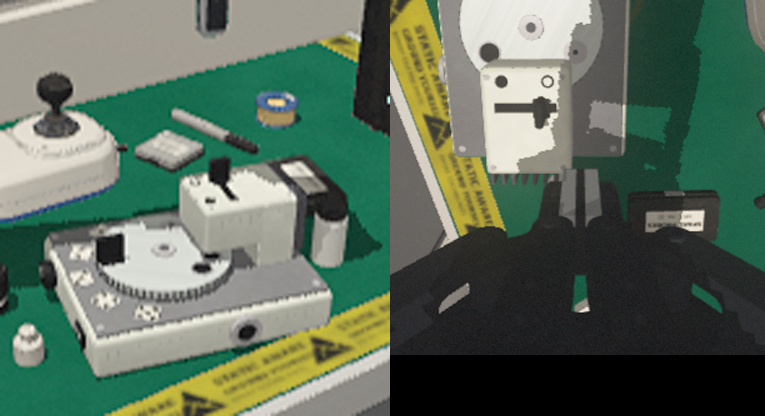

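```bash
python3 - <<'E'
from fit import *
C=cam('wrist')
P=lambda u,v:np.array([(u-390)/1.25+100,v/1.25+100])
a=cv2.imread('pics/l1_w.png');cv2.imwrite('pics/l1z.png',cv2.resize(a[100:250,150:300],None,fx=4,fy=4,interpolation=2))
W=[(P(530,27),(0,0,.06)),(P(484,66),(.023,-.032,.108)),(P(572,61),(.023,.032,.108)),(P(491,172),(.114,-.032,.108))]
x,r=fit([(C,W)]);print(x.round(4),r.round(1).tolist())
print(place_of('shutter_tab','wrist')[:2],boxes_of('shutter_tab','wrist')[:2])
q=place_of('shutter_tab','wrist')[0]['position']
U=[.5745,-.1195,-.225]
for z in (.119,):
    X=ray(C,q,z);d=X[:2]-U[:2];c,s=np.cos(U[2]),np.sin(U[2]);print(X,c*d[0]+s*d[1],-s*d[0]+c*d[1])
E
```

```text
[ 0.5738 -0.1195 -0.2062] [[1.1, -2.3], [-4.2, -0.9], [-0.1, 0.9], [0.5, 10.0]]
[{'position': [224.3, 191.1], 'score': 0.55}] [{'box': [215.9, 176.4, 228.5, 204.6], 'score': 0.83}]
[ 0.63132267 -0.11837774  0.119     ] 0.055140022307481266 0.013771467287156376
```

View pics/l1z.png

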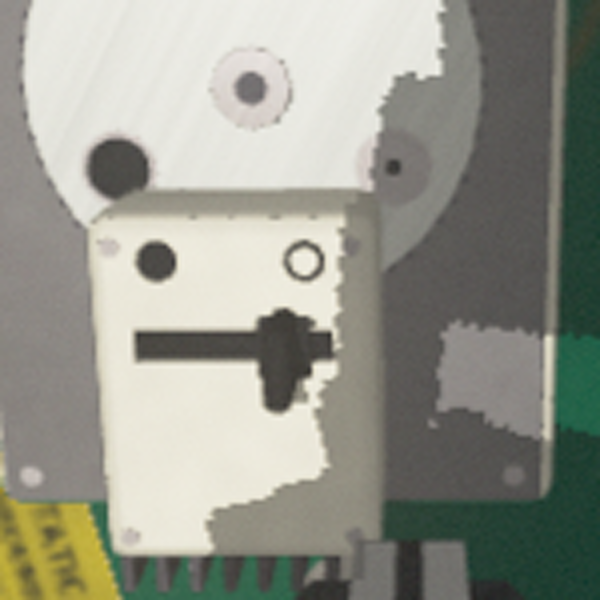

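>>> {"method": "play_rows", "body": {
  "targets": [
    [1,[2,24,2],0],
    [1,[0,24,0],0],
    [1,[0,22,0],0],
    [1,[0,0,0],0]
  ]
}}

```text
time: 4.5
ee_pos: [0.6347, -0.0945, 0.1426]
tcp_rot: [[0.972, -0.003, 0.235], [-0.235, 0.001, 0.972], [-0.003, -1.0, 0.0]]
force: [-0.0, -0.6, 0.4]
gripper_width: 0.001
```

```bash
python3 look.py l2
```

```text
t 4.5 local 0.0531 0.0378 z 0.1426 F [-0.  -0.6  0.4] yaw -0.237
```

View pics/l2.png

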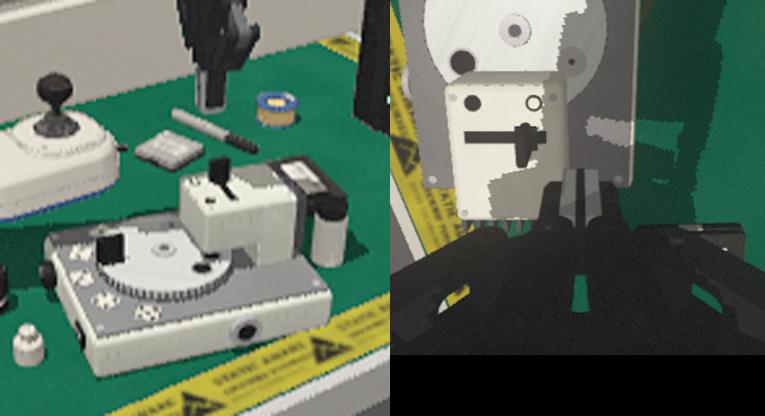

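>>> {"method": "play_rows", "body": {
  "targets": [
    [1,[0,8,0],0],
    [1,[0,6,0],0],
    [1,[0,3,0],0],
    [1,[0,0,0],0]
  ]
}}

```text
time: 5.1
ee_pos: [0.6355, -0.0948, 0.1262]
tcp_rot: [[0.972, -0.001, 0.235], [-0.235, 0.0, 0.972], [-0.001, -1.0, 0.0]]
force: [-0.4, -0.2, -0.4]
gripper_width: -0.005
```

```bash
python3 - <<'E'
from h import *
s=observe();print(s['ee_pos'],s['force']);c=cam('side');p=np.array(s['ee_pos'])
print(proj(c,p+[0,0,.042]), [ (z,proj(c,[p[0],p[1],z]).round(1)) for z in (.1,.12,.14,.16)])
E
python3 look.py l3
```

```text
[ 0.63552229 -0.09482989  0.12619693] [-0.37411775 -0.21507627 -0.36192726]
[270.03240191 149.37339121] [(0.1, array([269. , 177.1])), (0.12, array([269.3, 169.2])), (0.14, array([269.6, 161.1])), (0.16, array([269.9, 152.8]))]
t 5.1 local 0.054 0.0377 z 0.1262 F [-0.4 -0.2 -0.4] yaw -0.237
```

View pics/l3.png

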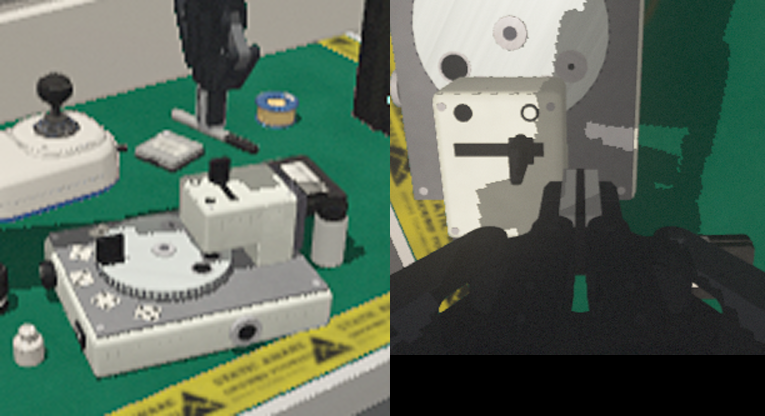

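>>> {"method": "play_rows", "body": {
  "targets": [
    [1,[0,-14,0],0],
    [1,[0,0,-10],0],
    [1,[0,0,-10],0],
    [1,[0,0,0],0]
  ]
}}

```text
time: 5.7
ee_pos: [0.6307, -0.1154, 0.1404]
tcp_rot: [[0.972, -0.0, 0.236], [-0.236, 0.0, 0.972], [-0.0, -1.0, -0.0]]
force: [0.3, 0.1, 0.9]
gripper_width: -0.001
```

```bash
python3 look.py l4
```

```text
t 5.7 local 0.0538 0.0165 z 0.1404 F [0.3 0.1 0.9] yaw -0.238
```

View pics/l4.png

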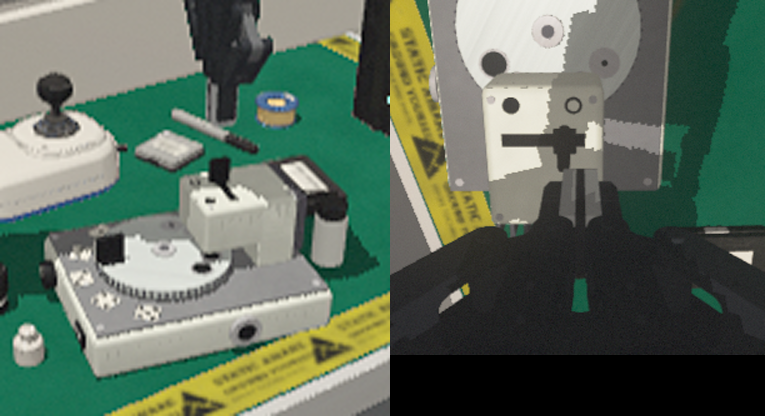

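>>> {"method": "play_rows", "body": {
  "targets": [
    [1,[-2,0,20],0],
    [1,[0,12,0],0],
    [1,[0,12,0],0],
    [1,[0,10,0],0],
    [1,[0,0,0],0]
  ]
}}

```text
time: 6.42
ee_pos: [0.6328, -0.0943, 0.1048]
tcp_rot: [[0.972, -0.003, 0.235], [-0.235, 0.001, 0.972], [-0.003, -1.0, 0.0]]
force: [-0.3, -0.1, 0.1]
gripper_width: 0.0
```

```bash
python3 look.py l5
```

```text
t 6.425 local 0.0512 0.0376 z 0.1048 F [-0.3 -0.1  0.1] yaw -0.237
```

View pics/l5.png

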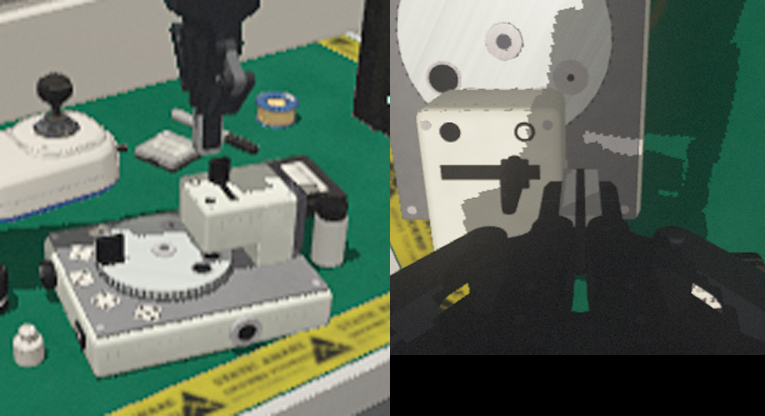

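>>> {"method": "play_rows", "body": {
  "targets": [
    [1,[0,7,0],0],
    [1,[0,0,-6],0],
    [1,[0,0,-6],0],
    [1,[0,0,-4],0],
    [1,[0,0,0],0]
  ]
}}

```text
time: 7.15
ee_pos: [0.63, -0.1105, 0.0997]
tcp_rot: [[0.972, 0.0, 0.235], [-0.235, -0.0, 0.972], [0.0, -1.0, -0.0]]
force: [-0.1, -0.1, 0.3]
gripper_width: 0.0
```

>>> {"method": "play_rows", "body": {
  "targets": [
    [1,[0,0,-3],0],
    [1,[0,0,-3],0],
    [1,[0,0,-3],0],
    [1,[0,0,0],0]
  ]
}}

```text
time: 7.65
ee_pos: [0.6279, -0.1191, 0.0997]
tcp_rot: [[0.972, 0.0, 0.235], [-0.235, -0.0, 0.972], [0.0, -1.0, -0.0]]
force: [-0.3, -0.4, -1.0]
gripper_width: -0.001
```

```bash
python3 look.py l6
```

```text
t 7.65 local 0.052 0.0123 z 0.0997 F [-0.3 -0.4 -1. ] yaw -0.237
```

View pics/l6.png

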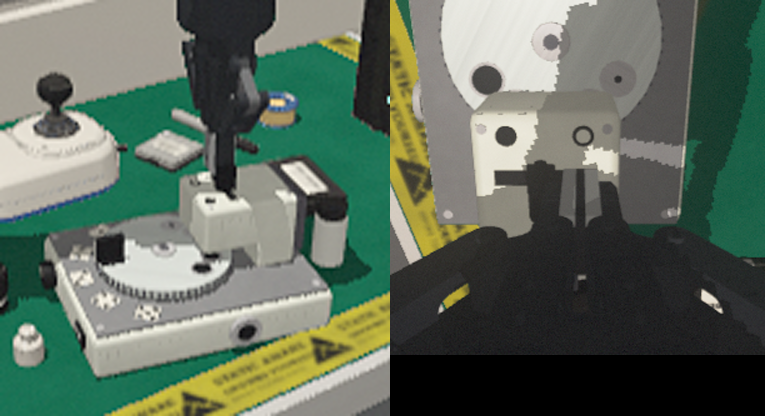

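>>> {"method": "play_rows", "body": {
  "targets": [
    [1,[0,0,-3],0],
    [1,[0,0,-3],0],
    [1,[0,0,-3],0],
    [1,[0,0,-3],0],
    [1,[0,0,0],0]
  ]
}}

```text
time: 8.38
ee_pos: [0.6252, -0.1301, 0.0996]
tcp_rot: [[0.972, 0.0, 0.235], [-0.235, 0.001, 0.972], [-0.0, -1.0, 0.001]]
force: [0.3, 2.7, -1.9]
gripper_width: -0.002
```

>>> {"method": "play_rows", "body": {
  "targets": [
    [1,[0,0,-1],0],
    [1,[0,0,-1],0],
    [1,[0,0,0],0]
  ]
}}

```text
time: 8.75
ee_pos: [0.6251, -0.1303, 0.0996]
tcp_rot: [[0.972, 0.001, 0.234], [-0.234, 0.003, 0.972], [0.0, -1.0, 0.003]]
force: [3.1, 8.3, 0.2]
gripper_width: -0.0
```

```bash
python3 look.py l7
```

```text
t 8.75 local 0.0517 0.0007 z 0.0996 F [3.1 8.3 0.2] yaw -0.236
```

View pics/l7.png

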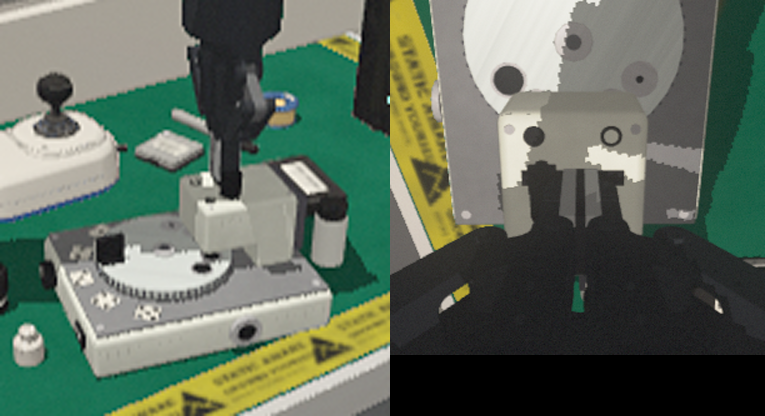

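>>> {"method": "play_rows", "body": {
  "targets": [
    [1,[0,0,8],0],
    [1,[0,0,6],0],
    [1,[0,-30,0],0],
    [1,[0,-30,0],0],
    [1,[-25,0,6],0.011]
  ]
}}

```text
time: 9.48
ee_pos: [0.6076, -0.1087, 0.1633]
tcp_rot: [[0.969, 0.007, 0.246], [-0.246, -0.004, 0.969], [0.007, -1.0, -0.002]]
force: [-0.3, 1.0, -0.2]
gripper_width: 0.001
```

>>> {"method": "play_rows", "body": {
  "targets": [
    [1,[-37,0,6],0],
    [1,[-37,0,1],0],
    [1,[0,20,0],0],
    [1,[0,25,0],0],
    [1,[0,0,0],0]
  ]
}}

```text
time: 10.1
ee_pos: [0.5333, -0.0816, 0.1128]
tcp_rot: [[0.969, -0.004, 0.245], [-0.245, 0.001, 0.969], [-0.004, -1.0, -0.0]]
force: [0.2, -0.5, -0.3]
gripper_width: -0.0
```

```bash
python3 look.py l8
```

```text
t 10.1 local -0.0486 0.0277 z 0.1128 F [ 0.2 -0.5 -0.3] yaw -0.248
```

View pics/l8.png

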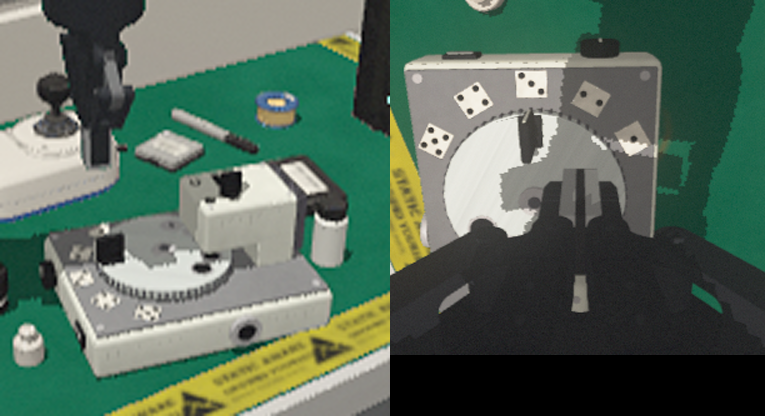

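```bash
python3 - <<'E'
from fit import *
a=cv2.imread('pics/l1_s.png',0);b=cv2.imread('pics/l8_s.png',0)
for (x0,y0,w,h) in [(210,225,80,35),(290,215,30,30),(262,185,30,25)]:
    t=a[y0:y0+h,x0:x0+w]; 
    sh,resp=cv2.phaseCorrelate(np.float32(t),np.float32(b[y0:y0+h,x0:x0+w]));print(sh,resp)
C=cam('wrist')
P=lambda u,v:np.array([(u-390)/1.25+100-.1,v/1.25+100-.1])
ang=lambda k:np.radians(120+30*k)
W=[]
for k,q in enumerate([(634,138),(591,98),(531,84),(474,101),(436,141)]): W.append((P(*q),(.0715*np.cos(ang(k)),.0715*np.sin(ang(k)),.045)))
W+=[(P(405,66),(-.085,-.08,.045)),(P(662,66),(-.085,.08,.045))]
x,r=fit([(C,W)]);print(x.round(4),r.round(1).tolist())
x,r=fit([(C,W[:5])]);print(x.round(4),r.round(1).tolist())
E
```

```text
(0.006988919641500502, -0.004837867833881404) 0.9978508262170686
(0.027928799402623383, 0.034814693047062306) 0.9936472423871359
(0.27774195535268653, 0.49190227471619785) 0.8274537137349447
[ 0.5762 -0.1201 -0.2288] [[-0.8, 0.3], [-0.0, 0.8], [0.4, 0.5], [-0.1, 0.0], [0.5, 0.6], [-7.5, -0.9], [2.7, -4.9]]
[ 0.5759 -0.12   -0.2276] [[-0.8, -0.2], [-0.1, 0.2], [0.4, 0.0], [-0.1, -0.4], [0.5, 0.3]]
```

>>> {"method": "play_rows", "body": {
  "targets": [
    [1,[1,20,0],-0.02],
    [1,[1,20,0],0],
    [1,[0,15,0],0],
    [1,[0,5,0],0],
    [1,[0,0,0],0]
  ]
}}

```text
time: 10.82
ee_pos: [0.5372, -0.0827, 0.0549]
tcp_rot: [[0.974, 0.0, 0.226], [-0.226, -0.0, 0.974], [0.0, -1.0, -0.0]]
force: [-0.1, -0.7, -0.2]
gripper_width: 0.003
```

```bash
sed -i 's/U=\[.*/U=[.576,-.120,-.2275]/' look.py; python3 look.py l9
```

```text
t 10.825 local -0.0462 0.0276 z 0.0549 F [-0.1 -0.7 -0.2] yaw -0.228
```

View pics/l9.png

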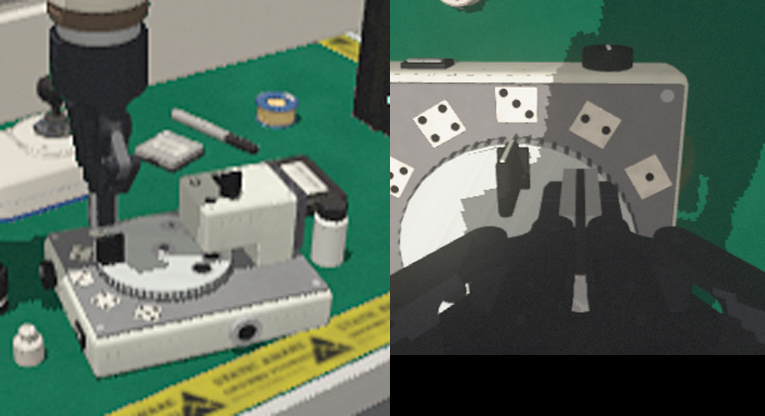

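>>> {"method": "play_rows", "body": {
  "targets": [
    [1,[-1,6,0],0],
    [1,[0,0,-7],0],
    [1,[0,0,-5],0],
    [1,[0,0,0],0]
  ]
}}

```text
time: 11.42
ee_pos: [0.5333, -0.0946, 0.0487]
tcp_rot: [[0.974, 0.0, 0.227], [-0.227, -0.0, 0.974], [0.0, -1.0, -0.0]]
force: [0.2, 0.5, 0.2]
gripper_width: 0.003
```

```bash
python3 look.py l10
```

```text
t 11.425 local -0.0473 0.0151 z 0.0487 F [0.2 0.5 0.2] yaw -0.229
```

View pics/l10.png

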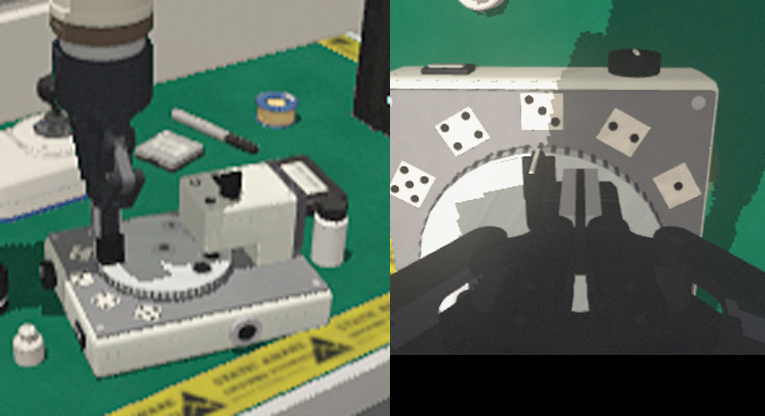

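>>> {"method": "play_rows", "body": {
  "targets": [
    [1,[-1.2,0,-4.7],-0.1],
    [1,[-1.2,0,-4.7],-0.1],
    [1,[0,0,0],0]
  ]
}}

```text
time: 11.9
ee_pos: [0.5291, -0.1025, 0.0486]
tcp_rot: [[1.0, -0.0, 0.029], [-0.029, 0.001, 1.0], [-0.0, -1.0, 0.001]]
force: [-1.1, 1.6, 1.9]
gripper_width: 0.003
```

```bash
python3 look.py l11
```

```text
t 11.9 local -0.0497 0.0065 z 0.0486 F [-1.1  1.6  1.9] yaw -0.029
```

View pics/l11.png

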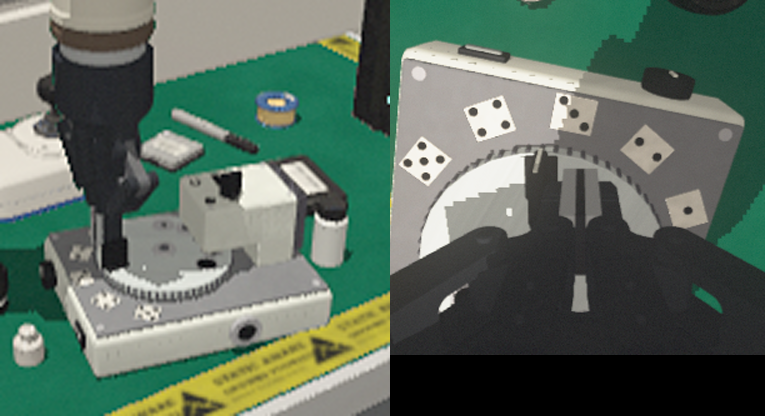

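>>> {"method": "play_rows", "body": {
  "targets": [
    [1,[-1.2,0,-4.7],-0.1],
    [1,[-1.2,0,-4.7],-0.1],
    [1,[0,0,0],0]
  ]
}}

```text
time: 12.38
ee_pos: [0.5274, -0.1127, 0.0487]
tcp_rot: [[0.986, 0.001, -0.169], [0.169, -0.001, 0.986], [0.0, -1.0, -0.001]]
force: [-0.6, -0.1, 0.4]
gripper_width: 0.004
```

```bash
python3 look.py l12
```

```text
t 12.375 local -0.049 -0.0039 z 0.0487 F [-0.6 -0.1  0.4] yaw 0.17
```

View pics/l12.png

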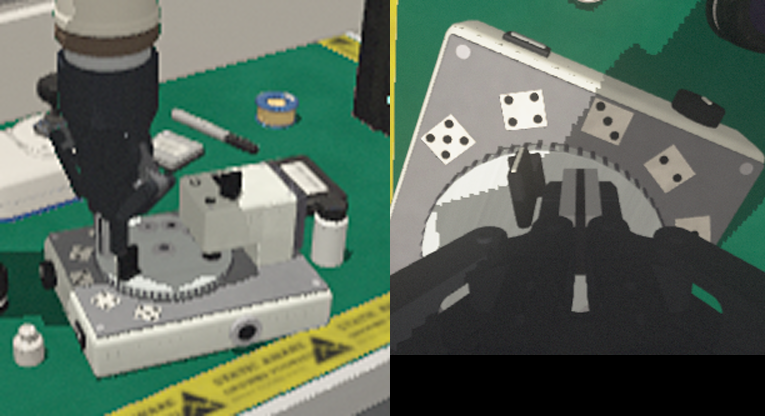

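>>> {"method": "play_rows", "body": {
  "targets": [
    [1,[0,0,6],0],
    [1,[0,-20,4],0],
    [1,[0,-40,0],0],
    [1,[0,-40,0],0],
    [1,[0,0,0],0]
  ]
}}

```text
time: 13.1
ee_pos: [0.528, -0.103, 0.1526]
tcp_rot: [[0.985, 0.007, -0.171], [0.171, -0.003, 0.985], [0.007, -1.0, -0.004]]
force: [0.7, -0.4, -0.4]
gripper_width: 0.002
```

```bash
python3 look.py l13; python3 - <<'E'
import cv2
a=cv2.imread('pics/l13_w.png');cv2.imwrite('pics/l13z.png',cv2.resize(a[80:270,100:350],None,fx=3,fy=3,interpolation=2))
E
```

```text
t 13.1 local -0.0506 0.0057 z 0.1526 F [ 0.7 -0.4 -0.4] yaw 0.172
```

View pics/l13z.png

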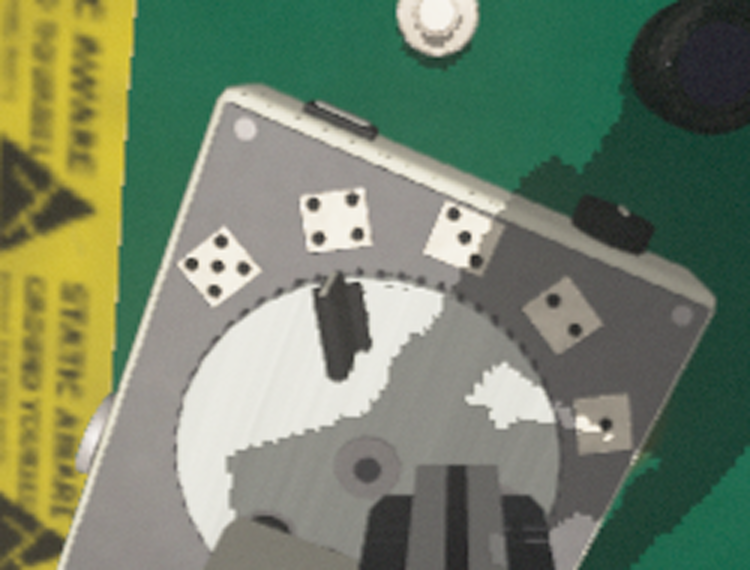

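View pics/l13.png

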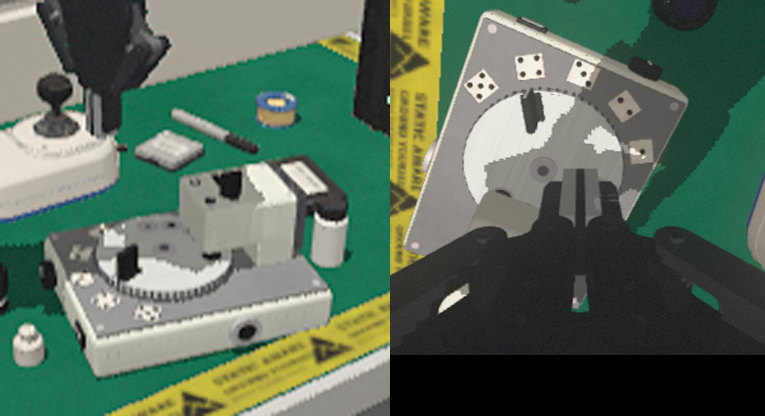

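>>> {"method": "play_rows", "body": {
  "targets": [
    [1,[0,0,0],0.13],
    [1,[0,0,0],0.13],
    [1,[0,0,0],0.14],
    [1,[40,0,-20],0],
    [1,[0,0,0],0]
  ]
}}

```text
time: 13.82
ee_pos: [0.5599, -0.1318, 0.1463]
tcp_rot: [[0.974, -0.003, 0.227], [-0.227, 0.001, 0.974], [-0.003, -1.0, 0.0]]
force: [-0.7, 0.4, 0.4]
gripper_width: 0.003
```

>>> {"method": "play_rows", "body": {
  "targets": [
    [1,[31,0,-11],0],
    [1,[31,0,-11],0],
    [1,[0,10,0],0],
    [1,[0,10,0],0],
    [1,[0,0,0],0]
  ]
}}

```text
time: 14.45
ee_pos: [0.6132, -0.1649, 0.1264]
tcp_rot: [[0.974, -0.004, 0.225], [-0.225, 0.002, 0.974], [-0.004, -1.0, 0.001]]
force: [0.5, -0.5, -0.8]
gripper_width: -0.001
```

```bash
python3 look.py l14
```

```text
t 14.45 local 0.0464 -0.0354 z 0.1264 F [ 0.5 -0.5 -0.8] yaw -0.227
```

View pics/l14.png

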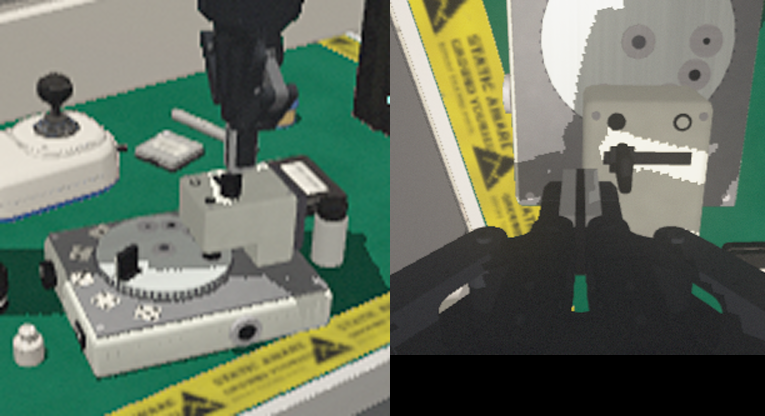

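>>> {"method": "play_rows", "body": {
  "targets": [
    [1,[4,14,0],0],
    [1,[0,12,0],0],
    [1,[0,0,5],0],
    [1,[0,0,4],0],
    [1,[0,0,3],0]
  ]
}}

```text
time: 15.18
ee_pos: [0.6222, -0.1555, 0.1031]
tcp_rot: [[0.974, 0.001, 0.226], [-0.226, -0.001, 0.974], [0.001, -1.0, -0.0]]
force: [-0.9, -0.5, -0.2]
gripper_width: -0.002
```

>>> {"method": "play_rows", "body": {
  "targets": [
    [1,[0,0,3],0],
    [1,[0,0,3],0],
    [1,[0,0,3],0],
    [1,[0,0,3],0],
    [1,[0,0,0],0]
  ]
}}

```text
time: 15.8
ee_pos: [0.6248, -0.1436, 0.1028]
tcp_rot: [[0.974, 0.0, 0.226], [-0.226, 0.0, 0.974], [0.0, -1.0, 0.0]]
force: [-0.2, 0.4, 0.6]
gripper_width: 0.002
```

```bash
python3 look.py l15
```

```text
t 15.8 local 0.0529 -0.012 z 0.1028 F [-0.2  0.4  0.6] yaw -0.227
```

View pics/l15.png

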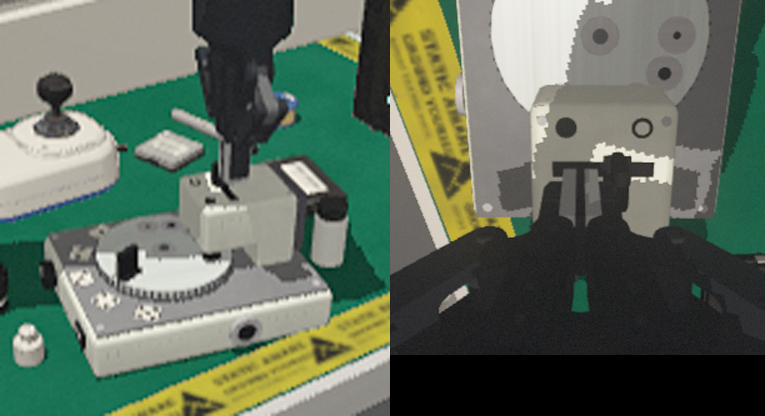

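>>> {"method": "play_rows", "body": {
  "targets": [
    [1,[0,1,3],0],
    [1,[0,0,3],0],
    [1,[0,0,3],0],
    [1,[0,0,1],0],
    [1,[0,0,0],0]
  ]
}}

```text
time: 16.52
ee_pos: [0.6264, -0.1365, 0.1017]
tcp_rot: [[0.974, -0.001, 0.226], [-0.226, -0.004, 0.974], [0.0, -1.0, -0.004]]
force: [-2.0, -8.8, 1.5]
gripper_width: 0.0
```

>>> {"method": "play_rows", "body": {
  "targets": [
    [1,[0,0,1.5],0],
    [1,[0,0,0],0]
  ]
}}

```text
time: 16.77
ee_pos: [0.6265, -0.1363, 0.1018]
tcp_rot: [[0.974, -0.001, 0.226], [-0.226, -0.006, 0.974], [0.0, -1.0, -0.006]]
force: [-3.3, -11.7, 0.2]
gripper_width: -0.0
```

>>> {"method": "play_rows", "body": {
  "targets": [
    [1,[0,0,-7],0],
    [1,[0,0,-7],0],
    [1,[0,-30,0],0],
    [1,[0,-40,0],0],
    [1,[0,0,0],0]
  ]
}}

```text
time: 17.4
ee_pos: [0.6264, -0.147, 0.1759]
tcp_rot: [[0.974, 0.007, 0.226], [-0.226, -0.003, 0.974], [0.008, -1.0, -0.001]]
force: [-0.1, 0.2, 1.0]
gripper_width: 0.001
```

```bash
python3 look.py l16; python3 - <<'E'
import cv2,numpy as np
from h import *
a=cv2.imread('pics/l16_w.png');cv2.imwrite('pics/l16z.png',cv2.resize(a[80:250,150:350],None,fx=3.5,fy=3.5,interpolation=2))
a=cv2.imread('pics/l1_s.png',0);b=cv2.imread('pics/l16_s.png',0)
for (x0,y0,w,h) in [(205,205,40,55),(210,225,80,35),(290,215,30,30)]:
    print(cv2.phaseCorrelate(np.float32(a[y0:y0+h,x0:x0+w]),np.float32(b[y0:y0+h,x0:x0+w])))
C=cam('wrist');q=place_of('shutter_tab','wrist')[:1]
U=[.576,-.120,-.2275]
if q:
    X=ray(C,q[0]['position'],.119);d=X[:2]-U[:2];c,s=np.cos(U[2]),np.sin(U[2]);print(q,c*d[0]+s*d[1],-s*d[0]+c*d[1])
E
```

```text
t 17.4 local 0.0552 -0.0149 z 0.1759 F [-0.1  0.2  1. ] yaw -0.227
((0.6776683482057244, 0.017048216879466338), 0.38545958340168)
((-0.03189216854307375, -0.03736432165539583), 0.9873095234235127)
((-0.07281847978872058, 0.0010506794315077173), 0.8823820887671576)
[{'position': [290.4, 199.3], 'score': 0.83}] 0.04919105729581465 0.014423877129713858
```

View pics/l16z.png

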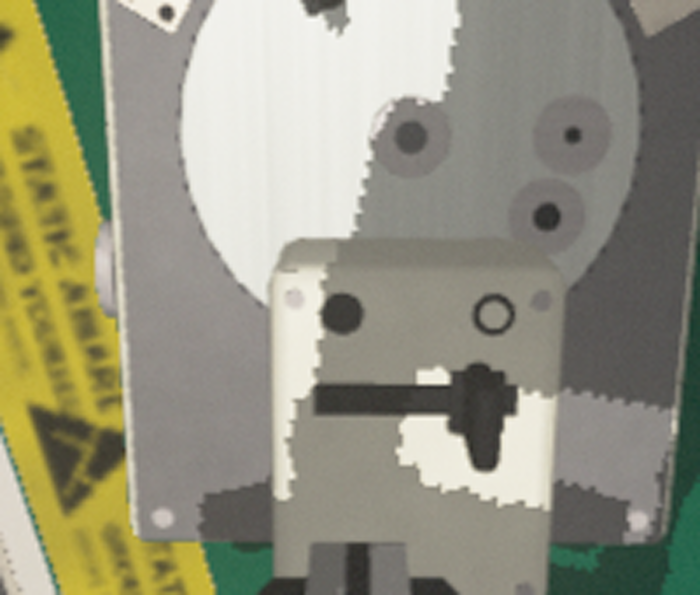

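View pics/l16.png

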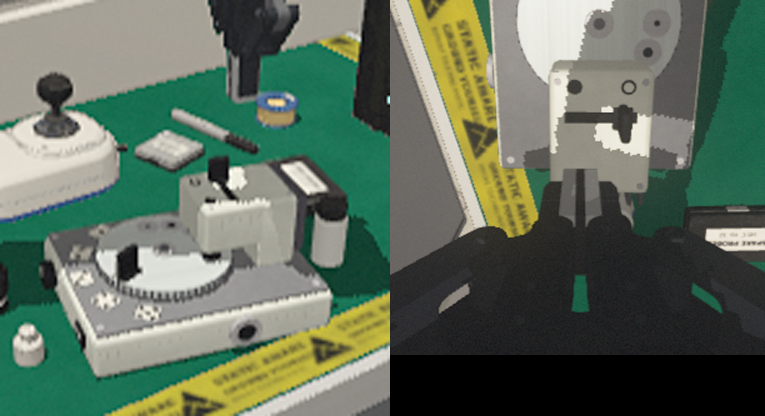

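```bash
python3 -c "
from bench import *
print(job_done())"
```

```text
the job is handed in; nothing more can be done
None
```

The aperture is changed and the job is handed in at about 17.5 s of the 48 s allowed. In order, the closed fingertips did the following:

1. **Shutter shut:** I pushed the tab to its right-hand stop. The arm stopped moving there at about 9 N.
2. **Turret:** I pushed the tab from three dots to four. It snapped in ahead of the finger, and the wrist picture then showed it lined up with the hub and the four-dot plate.
3. **Shutter open:** I pushed the tab to its left-hand stop, about 12 N. After I backed off, it measured y ≈ 14 mm against 13 mm expected, and it sits at the ring end of the slot.

**Last checks:**
- **Light source:** most of its outline in the side picture matched the starting one to within 0.1 px. The front-left strip, where the turret tab had moved, matched poorly, so I read nothing into it.
- **Other items:** the loupe, weight and vial were never approached. I did not measure them again at the end.
- **Gripper:** it was clear of everything at the handover, with the tips roughly 65 mm above the shutter tab.

**What disagreed:**
- **Fingertip position:** the pictures put the fingertips about 20 mm behind the TCP, not 22 mm ahead as stated. A pass over the shutter tab with no contact confirmed this, so I worked from the pictures.
- **Camera agreement:** the cameras differed by a few millimetres on where the unit stands. I used the wrist camera's fit.

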